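# Work the wedge out from under a door panel and stow it

## Task

The orange wedge props up one edge of the dark cabinet-door panel; draw it straight back out in small tugs of about 2 cm, letting everything rest for half a second after each, without touching the panel, so that the panel comes gently down flat in its place between the wooden stops. Let go of the wedge on the table, take it again by its thinner half, and lay it flat in the blue-walled holder with its thick end between the side walls and fully home against the back wall. Leave all the other things where they stand.

Things in the scene. Friction and masses are not known exactly. Their poses are not given: they have to be found in the camera images.
- wedge: loose orange plastic wedge, dark ribs on its thick end, 150 long x 40 wide (x), 0.1 kg. Origin: centre of its underside, mid-length; +y runs along it to the thin end, +z up. 30 mm high from y = -75 to -30 mm, then tapers evenly to 5 mm at y = +75 mm. Starts flat on the table, thick 57 mm sticking out from under the panel, 93 mm beneath. Way out: straight along its -y, dragging with 5 to 20 N.
- wedge_tip (a point): middle of the thin end's edge, on the underside of the wedge (wedge y = +75 mm)
- panel: heavy dark cabinet-door panel, 240 (x) x 260 (y) x 22 mm, about 1.5 kg, loose, two black hinge cups on top near its +y edge. Origin: centre of its underside; +z out of its top face. At the start its +y edge is on the table and its -y edge is propped 27 mm up by the wedge; it lies flat when the wedge is out.
- bench_stops: fixed wooden stops. Origin: on the table, centre of the panel's place; +y as the panel's. Two upright stops, 22 (x) x 26 (y) x 56 mm high, at x = -108 and +108 mm, y = -146 mm (faces to the panel at y = -133 mm) keep the panel from following the wedge, which lies between them, its centre line within 32 mm of x = 0. A low cleat 200 x 20 x 14 mm lies at y = +144 mm.
- wedge_holder: fixed holder: aluminium base plate 70 (x) x 170 (y) x 6 mm with blue walls 8 mm thick, tops 44 mm above the table. Origin: on the table, mid-length. Side walls, inner faces at x = -25 and +25 mm, run from y = -80 to -5 mm, too close to the wedge for fingers; back wall's inner face at y = -78 mm; the +y half is open, with room for fingers.
- holder_seat (a point): where the wedge's origin lies when the wedge is fully home in the holder (holder x = 0, y = -3 mm, z = 6 mm, on the plate's top); the wedge's axes are then the holder's, thin end to +y
- tape_measure: yellow tape measure, 60 x 80 x 66 mm, a bystander beside the wedge's way out; origin: centre of its underside
- sanding_block: brown cork sanding block, 126 (x) x 97 (y) x 24 mm, a bystander beside the wedge's way out; origin: centre of its underside
- paste_box: red, white and blue carton, 104 (x) x 71 (y) x 54 mm, a bystander near the holder; origin: centre of its underside
- glue_bottle: white glue bottle with an orange cap, 56 mm across, 160 mm tall, a bystander at the back; origin: centre of its underside
- dowel_pot: blue pot of dowels, 68 mm across, 62 mm high, a bystander at the back; origin: centre of its underside
- masking_tape: roll of masking tape, 101 mm across, 25 mm high, a bystander at the back; origin: centre of its underside

How it is judged:
On the way, in this order (a step that is already met when the one before it is completed fails the run):
1. wedge has been drawn back 8 to 31 mm in all and is at rest there (tug 1) (distance of wedge from where it was at the start of the episode between 0.008 and 0.031 m and height (world z) of wedge below 0.006 m and linear speed of wedge below 0.01 m/s), for 0.2 s.
2. wedge has been drawn back 31 to 55 mm in all and is at rest there (tug 2) (distance of wedge from where it was at the start of the episode between 0.031 and 0.055 m and height (world z) of wedge below 0.006 m and linear speed of wedge below 0.01 m/s), for 0.2 s.
3. wedge has been drawn back 55 to 79 mm in all and is at rest there (tug 3) (distance of wedge from where it was at the start of the episode between 0.055 and 0.079 m and height (world z) of wedge below 0.006 m and linear speed of wedge below 0.01 m/s), for 0.2 s.
4. panel lies flat in its place; wedge lies on the table, let go and at rest (angle between panel's own z axis and vertical below 0.012 rad and horizontal distance between panel and bench_stops below 0.012 m and linear speed of wedge below 0.01 m/s and height (world z) of wedge below 0.004 m and contact force between the fingers and wedge below 0.1 N), for 0.2 s.
5. wedge is taken again by its thinner half and lifted (contact force between the fingers and wedge above 0.5 N and y of the grasp point in the frame of wedge above 0 m and height (world z) of wedge above 0.02 m), for 0.1 s.
At the end, for the whole second after the job is handed in: Panel flat (0.012 rad), its centre within 12 mm of its place between the stops; wedge flat on the holder's base plate, thick end between the side walls and within about 12 mm of the back wall, thin end outward; let go and at rest (angle between panel's own z axis and vertical below 0.012 rad and horizontal distance between panel and bench_stops below 0.012 m and x of wedge in the frame of wedge_holder between -0.01 and 0.01 m and y of wedge in the frame of wedge_holder between -0.012 and 0.009 m and z of wedge in the frame of wedge_holder below 0.01 m and y of wedge_tip in the frame of wedge_holder above 0.05 m and angle between the z axis of wedge and the z axis of wedge_holder, either way round below 0.08 rad and linear speed of each of wedge, panel below 0.01 m/s and contact force between the fingers and wedge below 0.1 N); the robot touches nothing.
It fails at once if the panel is touched with more than 3 N by the robot (contact force between any of the fingers, the arm and panel above 3 N).
It fails at once if the panel falls hard (turns faster than 2.2 rad/s) instead of coming down gently (angular speed of panel above 2.2 rad/s).
It fails at once if the panel is dragged more than 15 mm from its place (horizontal distance between panel and bench_stops above 0.015 m).
It fails at once if a bystander (tape measure, sanding block, carton, glue bottle, dowel pot, masking tape) is moved more than 15 mm (distance of any of tape_measure, sanding_block, paste_box, glue_bottle, dowel_pot, masking_tape from where it was at the start of the episode above 0.015 m).
It also fails if it takes over 61 s, if anything falls off the work surface, if the arm or the gripper's body presses on something with over 40 N, if the wrist force passes 120 N, or if a joint passes its speed limit or range.

## Robot

A 7-joint arm with a two-finger parallel gripper is mounted at the origin on a cart in front of the work surface, level with it; the furniture and walls round the work are solid. World frame = base frame: x ahead of the robot, y to its left, z up, the work surface at z = 0. Lengths are in m, angles in rad, forces in N, time in s.
With the tool pointing down it reaches from about 0.35 to 0.9 m from the base axis. Payload 8.1 kg.
Tool frame: the origin (TCP) lies on the centre line of the jaws, within the pads' length; the fingertips stand 14 mm ahead of it and the grasp point (between the pads) lies 5 mm behind it (arm.tip_reach is the distance from the TCP to the fingertips, in m); z points along the fingers, y is the direction in which the jaws open and shut (so a half turn about z gives the same grasp; the last joint's range is limited). The gripper opens to 92 mm and grips with 3 to 60 N. Pads are 19 mm wide; open, the fingers measure 130 mm over their backs; the gripper's body (75 mm by 190 mm) begins 47 mm behind the grasp point.
Start: joints at [-1.43, 0.434, 0.025, 1.573, -0.012, 1.134, -0.075], TCP at [0.151, 0.607, 0.241] pointing down, gripper open.
Joint ranges: [-2.62, 2.62], [-0.44, 2.09], [-1.27, 1.32], [0.08, 2.57], [-1.32, 4.46], [0.12, 2], [-2.74, 2.74]. Speed limits (rad/s): [2.22, 2.22, 3.01, 3.01, 3.14, 3.14, 3.14].

## Interface

Orientations are given as a rotation vector (axis times angle).
In Python, from cell import sensors, vision, arm, nets gives the robot as it stands.
- The arm moves only by the shell command python3 -m handwheel 'ROWS' [FORCE]. ROWS is JSON, a list of rows, each an object of numbers: "tx", "ty", "tz": the shift along the tool's x, y, z in cm; "wx", "wy", "wz": the turn, a rotation vector about the tool's x, y, z in degrees; "claw": the opening, from 0 (shut) to 1 (fully open). A call has 1 to 12 rows; each row is the pose to reach, as a shift and turn from the pose commanded when the call began, along the tool's axes at that moment; what a row does not reach only later rows make up. A row lasts 1/12 s, in which the tool goes at most 41.7 mm and 7.16 degrees, less where a joint would pass 70% of its speed; a pose out of reach is approached as far as the arm can. A call with a gripper value outside its range is refused whole. The fingers move at their own pace and stop on an object; FORCE is the grip in N (left out, the last holds). Time passes only in rows, so rows that repeat a pose let the fingers close. It gives the time, the measured TCP pose, the force and the opening at its end, in the units of the state.
- sensors.observe(): the state, without advancing time (a new reading comes with each control period).
- vision.get_image(name): name is "scene" or "top"; returns (picture, depth): 400x640x3 uint8, blue, green, red; 400x640 float32, m along the optical axis (not along the pixel's ray), 0 where there is no reading.
- vision.camera_model(name): a dict with "K" (3x3 intrinsics, pixels), "xyz" and "attitude" of the camera in the world. Camera axes: x right, y down, z forward; pixel columns grow to the right and rows downward; lengths in m; the calibration is good to about 2 mm. A picture is of the moment at which its call begins. camera_model takes no time and is no camera call.
- arm.sign_off(): hands the job in, once; it reports no verdict.
Trained networks look in the newest picture that a camera, given by its name, has taken for a name from the list of things; names that differ only in an ending like _2 or _b are one class to them, and where a whole thing is asked for, a point or a joint stands for the part that bears it (a point fixed in the world has none). Each returns a list of dicts, best first, with "score" (0 to 1); they miss things now and then, are a little off and sometimes report something else, mostly with a low value. They report only what shows in the picture. A call takes as long as a camera call.
- nets.cut_out(label, camera): "region" (400x640 bool, what is visible of it) and "uv" ([column, row] in pixels, amid what is visible of it).
The state is a dict: "clock": time; "joints": joint angles; "dq": joint speeds; "joint_efforts": joint torques, N m; "position": TCP position; "ee_rot": TCP orientation; "force": force on the tool from outside, world axes, zero at the start; "ft_torque": the same for the moment, N m; "width": opening from 0.0 (shut) to 1.0 (fully open).
Only numpy, scipy, OpenCV 4.12 (cv2) and the standard library are available. Lean on these libraries where they do the work, as an engineer would, in place of code of your own. Each camera call takes 0.05 s, during which the arm holds its last target.

## Working session

There is one attempt and no reset: what is moved stays moved. The work goes in short steps, Python scripts to look and compute and a shell command to move; the robot and the scene stay as the last step left them, time stands still between calls to the robot, and variables do not carry over. Pictures are saved under pics/ and viewed, and the job is handed in when it is done.

```bash
ls; mkdir -p pics; python3 - <<'E'
from cell import sensors, vision, arm, nets
import cv2
print(sensors.observe())
for n in("scene","top"):
    im,d=vision.get_image(n); cv2.imwrite(f"pics/{n}0.png",im); print(n,vision.camera_model(n))
E
```

```text
pics
{'clock': 0.0, 'joints': array([-1.4295663 ,  0.43520011,  0.0249512 ,  1.57407256, -0.01161584,
        1.13401152, -0.0751021 ]), 'dq': array([-4.06746154e-04,  9.34988199e-04, -1.06206306e-03,  2.23421793e-04,
       -7.08390322e-05, -1.04800566e-03,  5.31826386e-04]), 'joint_efforts': array([ 2.06208147e-04, -6.67886281e+01,  9.84951854e-01, -3.14448094e+01,
       -6.05825731e-02,  4.30242950e-02,  1.63061359e-04]), 'position': array([0.15080752, 0.60603526, 0.2399684 ]), 'ee_rot': array([-3.82141757e-01, -3.11819105e+00,  2.42673891e-03]), 'force': array([-0.17417836,  0.98156253,  0.52751767]), 'ft_torque': array([ 0.02022191,  0.04741374, -0.0474272 ]), 'width': 1.0015678433925166}
scene {'K': array([[373.72367434,   0.        , 327.66696995],
       [  0.        , 373.72367434, 202.15159973],
       [  0.        ,   0.        ,   1.        ]]), 'xyz': array([-0.31671341, -0.45971158,  0.74397024]), 'attitude': array([-1.91301243,  1.12812023, -0.62681739])}
top {'K': array([[501.68327376,   0.        , 320.76048866],
       [  0.        , 501.68327376, 206.68874597],
       [  0.        ,   0.        ,   1.        ]]), 'xyz': array([0.27660289, 0.03066815, 1.61997688]), 'attitude': array([-2.10331949,  2.12506   , -0.22970854])}
```

View pics/scene0.png

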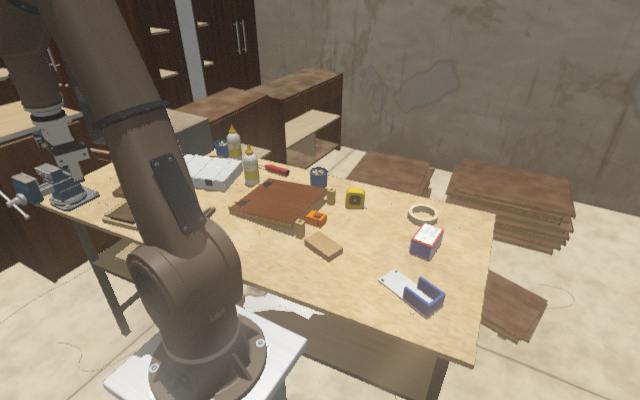

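View pics/top0.png

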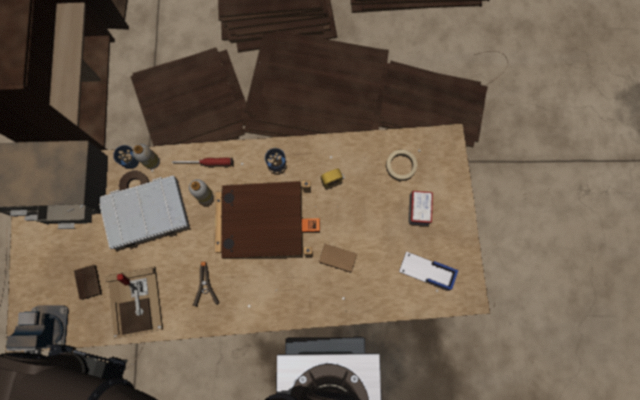

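The scene picture shows the wedge at (316,217) between the stops at (300,228) and (331,197). In the top picture the wedge is at (312,225), the panel at (262,220), and the holder at (430,271) with its walls on the right. Next I'll measure them.

```bash
cat > h.py <<'E'
from cell import sensors, vision, arm, nets
import cv2, numpy as np
from scipy.spatial.transform import Rotation as R
def cloud(n,d):
    c=vision.camera_model(n);K=c["K"];v,u=np.indices(d.shape)
    p=np.stack([(u-K[0,2])/K[0,0]*d,(v-K[1,2])/K[1,1]*d,d],-1)
    return p@R.from_rotvec(c["attitude"]).as_matrix().T+c["xyz"]
def proj(n,P):
    c=vision.camera_model(n);q=(np.atleast_2d(P)-c["xyz"])@R.from_rotvec(c["attitude"]).as_matrix()
    q=q@c["K"].T; return q[:,:2]/q[:,2:]
def rect(xy):
    (cx,cy),(w,h),a=cv2.minAreaRect((xy*1000).astype(np.float32)); return round(cx,1),round(cy,1),round(w,1),round(h,1),round(a,1)
E
python3 - <<'E'
from h import *
for n in("top","scene"):
    im,d=vision.get_image(n);P=cloud(n,d)
    np.save(f"{n}P.npy",P)
    for l in["wedge","panel","bench_stops","wedge_holder","tape_measure","sanding_block","paste_box"]:
        for r in nets.cut_out(l,n)[:2]:
            m=r["region"];m0=m; m=m&(d>0); 
            if r["score"]<.3 or m.sum()<10: print(n,l,r["score"],"skip");continue
            p=P[m]; print(n,l,round(r["score"],2),r["uv"],m.sum(),"med",np.median(p,0).round(3),"z5/95",np.percentile(p[:,2],[5,95]).round(3),rect(p[:,:2]))
            np.save(f"m_{n}_{l}.npy",m0) if r is not None else 0
E
```

```text
top wedge 0.48 [312.3, 226.5] 236 med [0.555 0.05  0.029] z5/95 [0.018 0.036] (557.3, 51.2, 41.7, 55.7, 1.8)
top panel 0.69 [260.4, 217.5] 5977 med [0.572 0.209 0.036] z5/95 [0.021 0.049] (581.3, 212.4, 252.0, 268.1, 1.0)
top bench_stops 0.94 [218.0, 220.3] 513 med [0.575 0.349 0.016] z5/95 [0.008 0.058] (576.5, 207.6, 240.4, 311.2, 1.3)
top bench_stops 0.45 [338.9, 254.4] 645 med [ 0.451 -0.033  0.022] z5/95 [0.016 0.029] (450.8, -33.3, 109.0, 61.5, 71.8)
top wedge_holder 0.88 [426.4, 273.0] 1286 med [ 0.406 -0.327  0.007] z5/95 [-0.001  0.045] (406.9, -327.2, 182.8, 79.2, 69.6)
top wedge_holder 0.51 [218.0, 224.7] 483 med [0.567 0.349 0.016] z5/95 [0.008 0.058] (573.6, 207.6, 239.3, 311.1, 1.3)
top tape_measure 0.54 [333.7, 176.2] 286 med [ 0.704 -0.016  0.063] z5/95 [0.022 0.07 ] (711.4, -21.5, 37.3, 74.7, 23.4)
top sanding_block 0.64 [339.4, 257.6] 702 med [ 0.451 -0.032  0.022] z5/95 [0.005 0.028] (454.4, -32.1, 113.6, 68.7, 73.5)
top paste_box 0.95 [423.9, 208.7] 764 med [ 0.605 -0.3    0.053] z5/95 [0.017 0.06 ] (608.2, -304.7, 69.6, 103.3, 84.7)
top paste_box 0.54 [340.0, 257
[... 232 characters left out ...]
 2927 med [0.549 0.19  0.036] z5/95 [0.022 0.048] (573.7, 205.7, 244.8, 262.1, 1.1)
scene bench_stops 0.87 [301.3, 221.9] 383 med [0.508 0.058 0.025] z5/95 [0.003 0.057] (572.2, 208.8, 238.3, 328.9, 1.4)
scene wedge_holder 0.64 [417.4, 292.5] 1647 med [ 0.402 -0.348  0.009] z5/95 [0.004 0.045] (423.8, -331.1, 176.0, 111.5, 67.5)
scene tape_measure 0.61 [352.9, 198.3] 376 med [ 0.697 -0.029  0.044] z5/95 [0.006 0.067] (706.8, -27.7, 42.7, 74.7, 14.9)
scene sanding_block 0.86 [324.3, 246.0] 618 med [ 0.44  -0.047  0.022] z5/95 [0.007 0.024] (448.4, -39.4, 110.6, 62.5, 70.8)
scene paste_box 0.87 [426.1, 238.2] 855 med [ 0.578 -0.312  0.052] z5/95 [0.008 0.056] (642.6, -302.9, 87.9, 180.1, 88.6)
```

```bash
python3 - <<'E'
import cv2
for n,(a,b,c,e),k in(("top",(180,290,280,480),4),("scene",(170,330,220,460),3.3)):
    im=cv2.imread(f"pics/{n}0.png")[a:b,c:e]; cv2.imwrite(f"pics/{n}0z.png",cv2.resize(im,None,fx=k,fy=k,interpolation=2))
E
```

```text
(no output)
```

View pics/top0z.png

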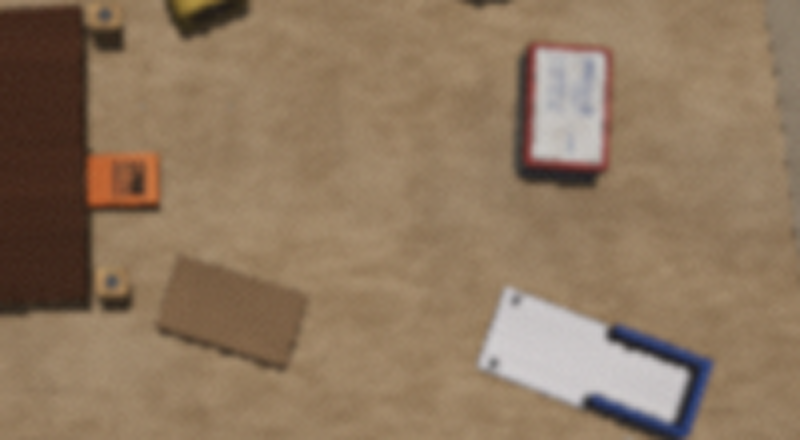

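View pics/scene0z.png

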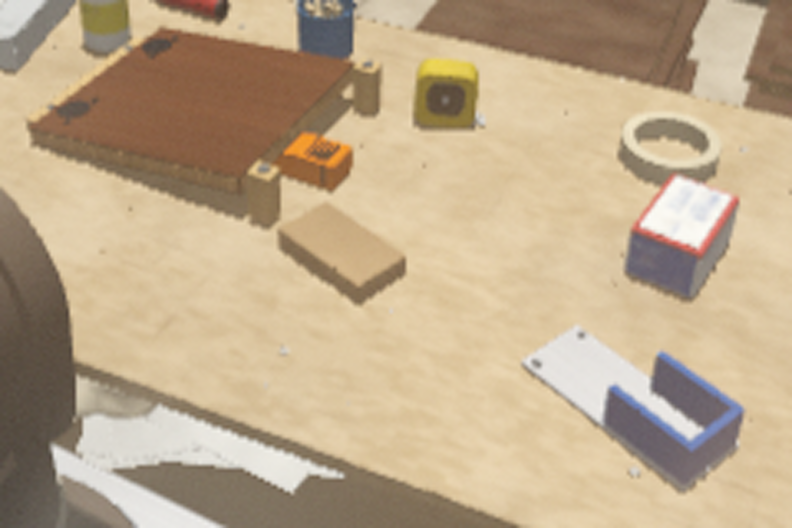

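```bash
python3 - <<'E'
from h import *
for n in("top","scene"):
    P=np.load(f"{n}P.npy")
    near=(abs(P[...,0]-.557)<.045)&(P[...,1]>0)&(P[...,1]<.072)&(P[...,2]>.022)&(P[...,2]<.04)
    p=P[near]; print(n,"wedge top",len(p),p.mean(0).round(4),rect(p[:,:2]), np.percentile(p,[3,97],axis=0).round(4).tolist())
    # wedge edges per y slice
    for y0 in np.arange(.02,.075,.01):
        q=p[(p[:,1]>=y0)&(p[:,1]<y0+.01)]
        if len(q)>3: print("  ",y0.round(3),q[:,0].min().round(4),q[:,0].max().round(4),q[:,2].mean().round(4))
    m=np.load(f"m_{n}_panel.npy"); p=P[m]; p=p[(p[:,2]>.015)&(p[:,2]<.06)]
    A=np.c_[p[:,:2],np.ones(len(p))]; print("plane",np.linalg.lstsq(A,p[:,2],rcond=None)[0].round(4))
    s=(abs(P[...,0]-.57)<.16)&(P[...,2]>.051)&(P[...,2]<.062)&(P[...,1]>.03)&(P[...,1]<.1)
    for side in(0,1):
        q=P[s&((P[...,0]>.57)==side)]; print("stop",side,len(q),q.mean(0).round(4),rect(q[:,:2]))
    t=(P[...,2]>-.01)&(P[...,2]<.01)&(abs(P[...,0]-.55)<.1)&(abs(P[...,1]+.15)<.08); print("table z",np.median(P[t][:,2]))
    h=(abs(P[...,0]-.40)<.09)&(abs(P[...,1]+.33)<.13)&(P[...,2]>.038)&(P[...,2]<.05)
    q=P[h];print("walls",len(q),q.mean(0).round(4),rect(q[:,:2]))
    m=np.load(f"m_{n}_wedge_holder.npy"); q=P[m]; q=q[q[:,2]<.015]; print("plate",q[:,2].mean().round(4), rect(q[:,:2]))
E
```

```text
top wedge top 191 [0.557  0.0478 0.03  ] (557.9, 47.8, 48.3, 41.4, 89.7) [[0.5378, 0.0238, 0.0236], [0.5775, 0.0718, 0.0377]]
   0.02 0.5377 0.5776 0.0294
   0.03 0.5372 0.5786 0.0295
   0.04 0.5372 0.5776 0.0302
   0.05 0.5377 0.578 0.0307
   0.06 0.5378 0.5742 0.0296
   0.07 0.5373 0.5744 0.0323
plane [ 0.0033 -0.1014  0.055 ]
stop 0 104 [0.4923 0.0762 0.0546] (513.1, 74.8, 108.0, 50.2, 0.2)
stop 1 94 [0.657  0.0794 0.0543] (636.1, 77.2, 45.3, 124.6, 90.0)
table z 0.00010884663344645773
walls 168 [ 0.3859 -0.3664  0.0436] (390.3, -360.3, 81.1, 67.3, 67.6)
plate 0.0112 (564.7, 209.4, 220.0, 308.1, 1.0)
scene wedge top 151 [0.553  0.0422 0.029 ] (556.2, 44.9, 54.8, 44.1, 88.4) [[0.5353, 0.0182, 0.0228], [0.5765, 0.0705, 0.0327]]
   0.02 0.5358 0.5767 0.0292
   0.03 0.5351 0.578 0.0291
   0.04 0.5349 0.5747 0.0301
   0.05 0.5354 0.573 0.0294
   0.06 0.5348 0.5774 0.0287
   0.07 0.541 0.5735 0.0284
plane [ 0.0166 -0.0932  0.0445]
stop 0 43 [0.4676 0.0544 0.0552] (469.0, 55.5, 21.8, 24.3, 3.3)
stop 1 36 [0.675  0.0607 0.0551] (633.3, 76.5, 29.3, 130.4, 72.9)
table z 0.0003653056828066825
walls 300 [ 0.3832 -0.3725  0.0433] (387.9, -365.6, 80.4, 67.6, 67.8)
plate 0.0068 (423.8, -331.1, 176.0, 111.5, 67.5)
```

```bash
cat >> h.py <<'E'
def goto(pos,yaw_deg,flip=False):
    """tool down, tool y (jaw) axis along world direction at yaw_deg; prints shift (cm), turn (deg) in the tool frame"""
    s=sensors.observe();R0=R.from_rotvec(s["ee_rot"]);best=None
    for k in(0,180):
        a=np.radians(yaw_deg+k);y=np.array([np.cos(a),np.sin(a),0]);z=np.array([0,0,-1.]);x=np.cross(y,z)
        w=(R0.inv()*R.from_matrix(np.c_[x,y,z])).as_rotvec(degrees=True)
        if best is None or np.linalg.norm(w)<np.linalg.norm(best): best=w
        print("turn",k,w.round(2), "joint7",s["joints"][6].round(2))
    print("at",s["position"].round(4),"shift cm",(100*R0.inv().apply(np.array(pos)-s["position"])).round(2))
E
python3 - <<'E'
from h import *
print(R.from_rotvec(sensors.observe()["ee_rot"]).as_matrix().round(3))
goto([.557,.037,.20],1)
P=np.load("topP.npy")
m=(abs(P[...,0]-.452)<.09)&(abs(P[...,1]+.035)<.09)&(P[...,2]>.014)&(P[...,2]<.035); m[:, :]&=P[...,0]<.53
q=P[m]; print("block",len(q)); print(cv2.boxPoints(cv2.minAreaRect(q[:,:2].astype(np.float32)*1000)).round(1).tolist())
E
```

```text
[[-0.97   0.241  0.   ]
 [ 0.241  0.97   0.   ]
 [-0.     0.    -1.   ]]
turn 0 [ 0.   -0.   75.03] joint7 -0.08
turn 180 [   0.      0.   -104.97] joint7 -0.08
at [0.1509 0.6065 0.2407] shift cm [-53.16 -45.46   4.07]
block 658
[[404.6000061035156, -76.4000015258789], [463.5, -95.5], [506.0, 35.29999923706055], [447.1000061035156, 54.400001525878906]]
```

```bash
python3 -m handwheel '[{"tx":-3,"ty":-2.5,"tz":0.3,"wz":5,"claw":1},{"tx":-6,"ty":-5,"tz":0.5,"wz":10,"claw":1},{"tx":-9,"ty":-7.7,"tz":0.7,"wz":15,"claw":1},{"tx":-12,"ty":-10.3,"tz":0.9,"wz":19,"claw":0.7},{"tx":-15,"ty":-13,"tz":1.2,"wz":23,"claw":0.7},{"tx":-18,"ty":-15.5,"tz":1.5,"wz":27,"claw":0.7},{"tx":-21,"ty":-18,"tz":1.8,"wz":31,"claw":0.7},{"tx":-24,"ty":-20.5,"tz":2,"wz":35,"claw":0.7},{"tx":-27,"ty":-23,"tz":2,"wz":39,"claw":0.7},{"tx":-30,"ty":-25.7,"tz":2,"wz":43,"claw":0.7},{"tx":-32,"ty":-27.5,"tz":2,"wz":46,"claw":0.7},{"tx":-33,"ty":-28.3,"tz":2,"wz":47,"claw":0.7}]' 20; python3 -c "
from h import *
goto([.557,.037,.20],1)"
```

```text
turn 0 [ 0.   -0.   75.03] joint7 -0.08
turn 180 [   0.      0.   -104.97] joint7 -0.08
at [0.1509 0.6065 0.2407] shift cm [-53.16 -45.46   4.07]invalid input
```

```bash
python3 -m handwheel '[{"tx":-3.0,"ty":-2.5,"tz":0.3,"wz":5.0,"claw":0.98}]'; echo; python3 -m handwheel -h; python3 -c "
from h import *
goto([.557,.037,.20],1);print(sensors.observe()['clock'])"
```

```text
turn 0 [ 0.   -0.   75.03] joint7 -0.08
turn 180 [   0.      0.   -104.97] joint7 -0.08
at [0.1509 0.6065 0.2407] shift cm [-53.16 -45.46   4.07]
0.9invalid input
invalid input: not JSON, or not a number
```

```bash
python3 -m handwheel '[{"tx":-3.0,"ty":-2.5,"tz":0.3,"wx":0,"wy":0,"wz":5.0,"claw":0.98}]'; echo;  python3 -c "
from h import *
goto([.557,.037,.20],1);print(sensors.observe()['clock'])"
```

```text
clock: 0.98
position: [0.168, 0.5799, 0.2378]
ee_rot: [-0.502, -3.097, -0.006]
force: [-0.7, -0.2, -0.6]
width: 0.986

turn 0 [-1.00e-02 -3.20e-01  7.06e+01] joint7 -0.11
turn 180 [ 3.500e-01 -1.000e-02 -1.094e+02] joint7 -0.11
at [0.168  0.5799 0.2378] shift cm [-54.06 -39.24   3.43]
0.9833
```

```bash
python3 -m handwheel '[{"tx":-3,"ty":-2.2,"tz":0.2,"wx":0,"wy":0,"wz":5,"claw":0.7},{"tx":-6,"ty":-4.4,"tz":0.4,"wx":0,"wy":0,"wz":10,"claw":0.7},{"tx":-9,"ty":-6.5,"tz":0.6,"wx":0,"wy":0,"wz":15,"claw":0.7},{"tx":-12,"ty":-8.7,"tz":0.8,"wx":0,"wy":0,"wz":20,"claw":0.7},{"tx":-15,"ty":-11,"tz":1,"wx":0,"wy":0,"wz":25,"claw":0.7},{"tx":-18,"ty":-13,"tz":1,"wx":0,"wy":0,"wz":30,"claw":0.7},{"tx":-21,"ty":-15.2,"tz":1,"wx":0,"wy":0,"wz":35,"claw":0.7},{"tx":-24,"ty":-17.4,"tz":1,"wx":0,"wy":0,"wz":40,"claw":0.7},{"tx":-27,"ty":-19.6,"tz":1,"wx":0,"wy":0,"wz":44,"claw":0.7},{"tx":-30,"ty":-21.8,"tz":1,"wx":0,"wy":0,"wz":48,"claw":0.7},{"tx":-33,"ty":-24,"tz":1,"wx":0,"wy":0,"wz":52,"claw":0.7},{"tx":-36,"ty":-26,"tz":1,"wx":0,"wy":0,"wz":56,"claw":0.7}]' 20; python3 -c "
from h import *
goto([.557,.037,.20],1);print(sensors.observe()['clock'])"
```

```text
clock: 1.98
position: [0.4306, 0.2103, 0.2281]
ee_rot: [-1.916, -2.489, -0.001]
force: [0.0, 0.4, 0.5]
width: 0.698
turn 0 [ 0.03 -0.03 13.82] joint7 -0.19
turn 180 [ 5.0000e-02  4.0000e-02 -1.6618e+02] joint7 -0.19
at [0.4306 0.2103 0.2281] shift cm [-19.99   7.79   2.8 ]
1.9833
```

```bash
python3 -m handwheel '[{"tx":-3,"ty":1.2,"tz":0.4,"wx":0,"wy":0,"wz":3,"claw":0.62},{"tx":-6,"ty":2.4,"tz":0.8,"wx":0,"wy":0,"wz":6,"claw":0.62},{"tx":-9,"ty":3.6,"tz":1.2,"wx":0,"wy":0,"wz":8,"claw":0.62},{"tx":-12,"ty":4.8,"tz":1.6,"wx":0,"wy":0,"wz":10,"claw":0.62},{"tx":-15,"ty":6,"tz":2,"wx":0,"wy":0,"wz":12,"claw":0.62},{"tx":-18,"ty":7,"tz":2.5,"wx":0,"wy":0,"wz":13,"claw":0.62},{"tx":-19.5,"ty":7.5,"tz":2.8,"wx":0,"wy":0,"wz":13.5,"claw":0.62},{"tx":-19.5,"ty":7.5,"tz":2.8,"wx":0,"wy":0,"wz":13.5,"claw":0.62},{"tx":-19.5,"ty":7.5,"tz":2.8,"wx":0,"wy":0,"wz":13.5,"claw":0.62},{"tx":-19.5,"ty":7.5,"tz":2.8,"wx":0,"wy":0,"wz":13.5,"claw":0.62}]' 20; python3 -c "
from h import *
goto([.557,.037,.023],1);print(sensors.observe()['clock'])"
```

```text
clock: 2.82
position: [0.5525, 0.0442, 0.1997]
ee_rot: [-2.19, -2.251, -0.0]
force: [-0.2, -0.1, 0.5]
width: 0.619
turn 0 [-0.03 -0.04  0.59] joint7 0.09
turn 180 [ 6.0000e-02 -4.0000e-02 -1.7941e+02] joint7 0.09
at [0.5525 0.0442 0.1997] shift cm [-0.74  0.44 17.67]
2.8167
```

```bash
python3 -m handwheel '[{"tx":-0.3,"ty":0.2,"tz":3,"wx":0,"wy":0,"wz":0.6,"claw":0.62},{"tx":-0.7,"ty":0.45,"tz":6,"wx":0,"wy":0,"wz":0.6,"claw":0.62},{"tx":-0.7,"ty":0.45,"tz":9,"wx":0,"wy":0,"wz":0.6,"claw":0.62},{"tx":-0.7,"ty":0.45,"tz":11.5,"wx":0,"wy":0,"wz":0.6,"claw":0.62},{"tx":-0.7,"ty":0.45,"tz":12.5,"wx":0,"wy":0,"wz":0.6,"claw":0.62},{"tx":-0.7,"ty":0.45,"tz":12.5,"wx":0,"wy":0,"wz":0.6,"claw":0.62},{"tx":-0.7,"ty":0.45,"tz":12.5,"wx":0,"wy":0,"wz":0.6,"claw":0.62}]'; python3 -c "
from h import *
goto([.557,.037,.023],1)
for n,(a,b,c,e) in dict(scene=(160,280,250,410),top=(190,260,270,370)).items():
    im,d=vision.get_image(n); cv2.imwrite('pics/%s1.png'%n,cv2.resize(im[a:b,c:e],(800,800*(b-a)//(e-c)),interpolation=2))"
```

```text
clock: 3.4
position: [0.5577, 0.0372, 0.0754]
ee_rot: [-2.202, -2.241, -0.0]
force: [0.2, 0.6, 1.1]
width: 0.619
turn 0 [ 0.   -0.02 -0.  ] joint7 0.19
turn 180 [-3.0e-02 -1.0e-02  1.8e+02] joint7 0.19
at [0.5577 0.0372 0.0754] shift cm [-0.02 -0.07  5.24]
```

View pics/scene1.png

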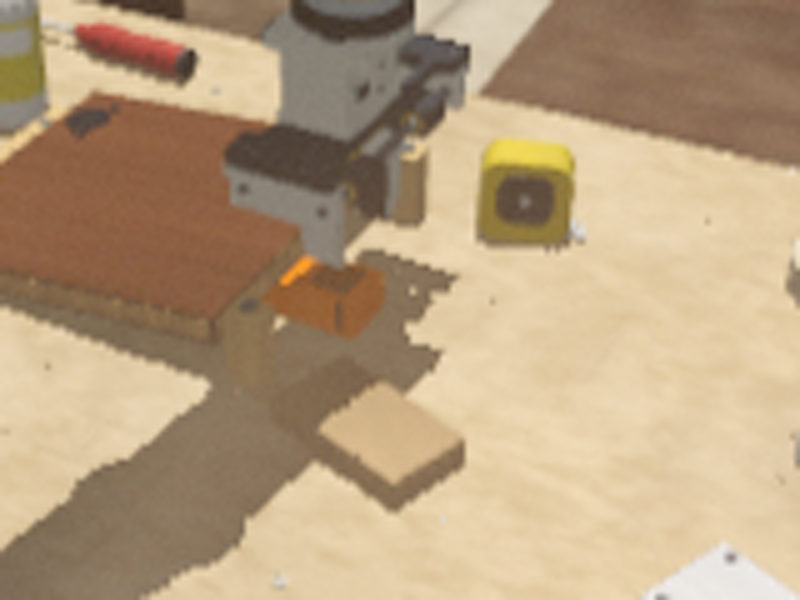

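View pics/top1.png

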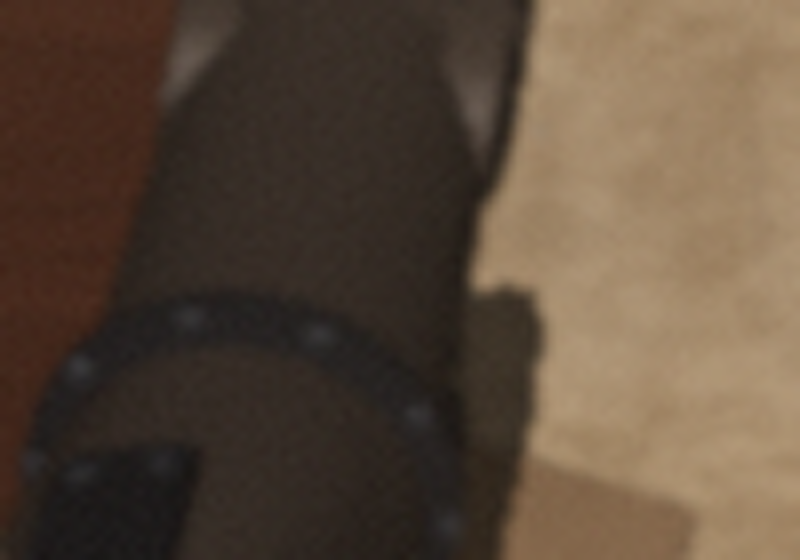

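The scene view shows the gripper centred over the wedge at (330,280), clear of the stops. The arm blocks the top view here. Descending.

```bash
python3 -m handwheel '[{"tx":0,"ty":-0.05,"tz":2,"wx":0,"wy":0,"wz":0,"claw":0.62},{"tx":0,"ty":-0.05,"tz":3.8,"wx":0,"wy":0,"wz":0,"claw":0.62},{"tx":0,"ty":-0.05,"tz":5,"wx":0,"wy":0,"wz":0,"claw":0.62},{"tx":0,"ty":-0.05,"tz":5.3,"wx":0,"wy":0,"wz":0,"claw":0.62},{"tx":0,"ty":-0.05,"tz":5.3,"wx":0,"wy":0,"wz":0,"claw":0.62},{"tx":0,"ty":-0.05,"tz":5.3,"wx":0,"wy":0,"wz":0,"claw":0.5},{"tx":0,"ty":-0.05,"tz":5.3,"wx":0,"wy":0,"wz":0,"claw":0.4},{"tx":0,"ty":-0.05,"tz":5.3,"wx":0,"wy":0,"wz":0,"claw":0.3},{"tx":0,"ty":-0.05,"tz":5.3,"wx":0,"wy":0,"wz":0,"claw":0.3},{"tx":0,"ty":-0.05,"tz":5.3,"wx":0,"wy":0,"wz":0,"claw":0.3},{"tx":0,"ty":-0.05,"tz":5.3,"wx":0,"wy":0,"wz":0,"claw":0.3},{"tx":0,"ty":-0.05,"tz":5.3,"wx":0,"wy":0,"wz":0,"claw":0.3}]' 40
```

```text
clock: 4.5
position: [0.5561, 0.0362, 0.0224]
ee_rot: [-2.202, -2.239, 0.001]
force: [-4.1, -0.3, 6.6]
width: 0.43
```

```bash
python3 -m handwheel '[{"tx":-0.4,"ty":0,"tz":0,"wx":0,"wy":0,"wz":0,"claw":0.3},{"tx":-0.9,"ty":0,"tz":0,"wx":0,"wy":0,"wz":0,"claw":0.3},{"tx":-1.4,"ty":0,"tz":0,"wx":0,"wy":0,"wz":0,"claw":0.3},{"tx":-1.8,"ty":0,"tz":0,"wx":0,"wy":0,"wz":0,"claw":0.3},{"tx":-2.1,"ty":0,"tz":0,"wx":0,"wy":0,"wz":0,"claw":0.3},{"tx":-2.1,"ty":0,"tz":0,"wx":0,"wy":0,"wz":0,"claw":0.3},{"tx":-2.1,"ty":0,"tz":0,"wx":0,"wy":0,"wz":0,"claw":0.3},{"tx":-2.1,"ty":0,"tz":0,"wx":0,"wy":0,"wz":0,"claw":0.3},{"tx":-2.1,"ty":0,"tz":0,"wx":0,"wy":0,"wz":0,"claw":0.3},{"tx":-2.1,"ty":0,"tz":0,"wx":0,"wy":0,"wz":0,"claw":0.3},{"tx":-2.1,"ty":0,"tz":0,"wx":0,"wy":0,"wz":0,"claw":0.3},{"tx":-2.1,"ty":0,"tz":0,"wx":0,"wy":0,"wz":0,"claw":0.3}]' 40; python3 -c "
from h import *
im,d=vision.get_image('scene');cv2.imwrite('pics/scene2.png',cv2.resize(im[160:280,250:410],(800,600),interpolation=2))"
```

```text
clock: 5.5
position: [0.5577, 0.0165, 0.0224]
ee_rot: [-2.202, -2.24, -0.002]
force: [-1.5, 5.6, 6.8]
width: 0.43
```

View pics/scene2.png

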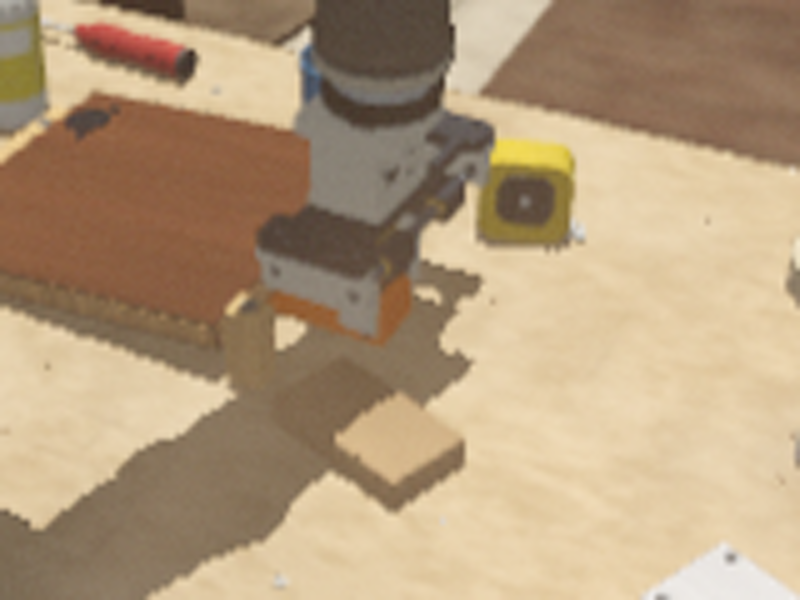

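```bash
python3 -c "
import numpy as np
for n in('top','scene'):
    P=np.load(n+'P.npy');m=np.load('m_%s_tape_measure.npy'%n);q=P[m];q=q[q[:,2]>.02];print(n,np.percentile(q,[2,98],axis=0).round(3))
"
python3 -m handwheel '[{"tx":-0.4,"ty":0,"tz":0,"wx":0,"wy":0,"wz":0,"claw":0.3},{"tx":-0.9,"ty":0,"tz":0,"wx":0,"wy":0,"wz":0,"claw":0.3},{"tx":-1.4,"ty":0,"tz":0,"wx":0,"wy":0,"wz":0,"claw":0.3},{"tx":-1.9,"ty":0,"tz":0,"wx":0,"wy":0,"wz":0,"claw":0.3},{"tx":-2.2,"ty":0,"tz":0,"wx":0,"wy":0,"wz":0,"claw":0.3},{"tx":-2.2,"ty":0,"tz":0,"wx":0,"wy":0,"wz":0,"claw":0.3},{"tx":-2.2,"ty":0,"tz":0,"wx":0,"wy":0,"wz":0,"claw":0.3},{"tx":-2.2,"ty":0,"tz":0,"wx":0,"wy":0,"wz":0,"claw":0.3},{"tx":-2.2,"ty":0,"tz":0,"wx":0,"wy":0,"wz":0,"claw":0.3},{"tx":-2.2,"ty":0,"tz":0,"wx":0,"wy":0,"wz":0,"claw":0.3},{"tx":-2.2,"ty":0,"tz":0,"wx":0,"wy":0,"wz":0,"claw":0.3},{"tx":-2.2,"ty":0,"tz":0,"wx":0,"wy":0,"wz":0,"claw":0.3}]' 40
```

```text
top [[ 0.684 -0.049  0.025]
 [ 0.731  0.014  0.074]]
scene [[ 0.682 -0.057  0.022]
 [ 0.727  0.004  0.068]]
clock: 6.55
position: [0.5584, -0.0055, 0.0224]
ee_rot: [-2.202, -2.24, -0.003]
force: [0.4, 5.1, 5.8]
width: 0.432
```

```bash

python3 -m handwheel '[{"tx":-0.4,"ty":0,"tz":0,"wx":0,"wy":0,"wz":0,"claw":0.3},{"tx":-0.9,"ty":0,"tz":0,"wx":0,"wy":0,"wz":0,"claw":0.3},{"tx":-1.4,"ty":0,"tz":0,"wx":0,"wy":0,"wz":0,"claw":0.3},{"tx":-1.9,"ty":0,"tz":0,"wx":0,"wy":0,"wz":0,"claw":0.3},{"tx":-2.3,"ty":0,"tz":0,"wx":0,"wy":0,"wz":0,"claw":0.3},{"tx":-2.3,"ty":0,"tz":0,"wx":0,"wy":0,"wz":0,"claw":0.3},{"tx":-2.3,"ty":0,"tz":0,"wx":0,"wy":0,"wz":0,"claw":0.3},{"tx":-2.3,"ty":0,"tz":0,"wx":0,"wy":0,"wz":0,"claw":0.3},{"tx":-2.3,"ty":0,"tz":0,"wx":0,"wy":0,"wz":0,"claw":0.3},{"tx":-2.3,"ty":0,"tz":0,"wx":0,"wy":0,"wz":0,"claw":0.3},{"tx":-2.3,"ty":0,"tz":0,"wx":0,"wy":0,"wz":0,"claw":0.3},{"tx":-2.3,"ty":0,"tz":0,"wx":0,"wy":0,"wz":0,"claw":0.3}]' 40; python3 -c "
from h import *
im,d=vision.get_image('scene');cv2.imwrite('pics/scene3.png',cv2.resize(im[160:280,250:410],(800,600),interpolation=2))"
```

```text
clock: 7.55
position: [0.5587, -0.0286, 0.0224]
ee_rot: [-2.202, -2.24, -0.003]
force: [-0.1, 5.5, 5.5]
width: 0.435
```

View pics/scene3.png

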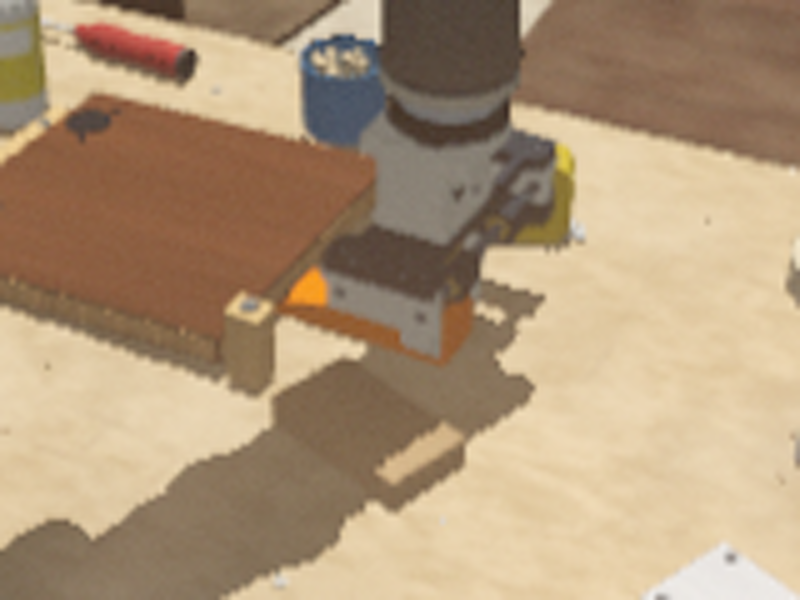

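The wedge is out about 65 mm, the panel is nearly down, and the stop at (248,340) is clear.

```bash

python3 -m handwheel '[{"tx":-0.4,"ty":0,"tz":0,"wx":0,"wy":0,"wz":0,"claw":0.3},{"tx":-0.9,"ty":0,"tz":0,"wx":0,"wy":0,"wz":0,"claw":0.3},{"tx":-1.4,"ty":0,"tz":0,"wx":0,"wy":0,"wz":0,"claw":0.3},{"tx":-1.8,"ty":0,"tz":0,"wx":0,"wy":0,"wz":0,"claw":0.3},{"tx":-2,"ty":0,"tz":0,"wx":0,"wy":0,"wz":0,"claw":0.3},{"tx":-2,"ty":0,"tz":0,"wx":0,"wy":0,"wz":0,"claw":0.3},{"tx":-2,"ty":0,"tz":0,"wx":0,"wy":0,"wz":0,"claw":0.3},{"tx":-2,"ty":0,"tz":0,"wx":0,"wy":0,"wz":0,"claw":0.3},{"tx":-2,"ty":0,"tz":0,"wx":0,"wy":0,"wz":0,"claw":0.3},{"tx":-2,"ty":0,"tz":0,"wx":0,"wy":0,"wz":0,"claw":0.3},{"tx":-2,"ty":0,"tz":0,"wx":0,"wy":0,"wz":0,"claw":0.3},{"tx":-2,"ty":0,"tz":0,"wx":0,"wy":0,"wz":0,"claw":0.3}]' 40
python3 -m handwheel '[{"tx":-0.4,"ty":0,"tz":0,"wx":0,"wy":0,"wz":0,"claw":0.3},{"tx":-0.8,"ty":0,"tz":0,"wx":0,"wy":0,"wz":0,"claw":0.3},{"tx":-1.3,"ty":0,"tz":0,"wx":0,"wy":0,"wz":0,"claw":0.3},{"tx":-1.8,"ty":0,"tz":0,"wx":0,"wy":0,"wz":0,"claw":0.3},{"tx":-2.1,"ty":0,"tz":0,"wx":0,"wy":0,"wz":0,"claw":0.3},{"tx":-2.1,"ty":0,"tz":0,"wx":0,"wy":0,"wz":0,"claw":0.3},{"tx":-2.1,"ty":0,"tz":0,"wx":0,"wy":0,"wz":0,"claw":0.3},{"tx":-2.1,"ty":0,"tz":0,"wx":0,"wy":0,"wz":0,"claw":0.3},{"tx":-2.1,"ty":0,"tz":0,"wx":0,"wy":0,"wz":0,"claw":0.3},{"tx":-2.1,"ty":0,"tz":0,"wx":0,"wy":0,"wz":0,"claw":0.3},{"tx":-2.1,"ty":0,"tz":0,"wx":0,"wy":0,"wz":0,"claw":0.3},{"tx":-2.1,"ty":0,"tz":0,"wx":0,"wy":0,"wz":0,"claw":0.3}]' 40
python3 -m handwheel '[{"tx":-0.4,"ty":0,"tz":0,"wx":0,"wy":0,"wz":0,"claw":0.3},{"tx":-0.8,"ty":0,"tz":0,"wx":0,"wy":0,"wz":0,"claw":0.3},{"tx":-1.3,"ty":0,"tz":0,"wx":0,"wy":0,"wz":0,"claw":0.3},{"tx":-1.8,"ty":0,"tz":0,"wx":0,"wy":0,"wz":0,"claw":0.3},{"tx":-2.1,"ty":0,"tz":0,"wx":0,"wy":0,"wz":0,"claw":0.3},{"tx":-2.1,"ty":0,"tz":0,"wx":0,"wy":0,"wz":0,"claw":0.3},{"tx":-2.1,"ty":0,"tz":0,"wx":0,"wy":0,"wz":0,"claw":0.3},{"tx":-2.1,"ty":0,"tz":0,"wx":0,"wy":0,"wz":0,"claw":0.3},{"tx":-2.1,"ty":0,"tz":0,"wx":0,"wy":0,"wz":0,"claw":0.3},{"tx":-2.1,"ty":0,"tz":0,"wx":0,"wy":0,"wz":0,"claw":0.3},{"tx":-2.1,"ty":0,"tz":0,"wx":0,"wy":0,"wz":0,"claw":0.3},{"tx":-2.1,"ty":0,"tz":0,"wx":0,"wy":0,"wz":0,"claw":0.3}]' 40;python3 -c "
from h import *
im,d=vision.get_image('scene');cv2.imwrite('pics/scene4.png',cv2.resize(im[160:280,250:410],(800,600),interpolation=2))"
```

```text
clock: 8.6
position: [0.559, -0.048, 0.0224]
ee_rot: [-2.201, -2.24, -0.003]
force: [-0.2, 7.0, 6.9]
width: 0.433
clock: 9.6
position: [0.5595, -0.0715, 0.0224]
ee_rot: [2.203, 2.237, 0.001]
force: [0.1, 1.6, 6.1]
width: 0.434
clock: 10.6
position: [0.5598, -0.0924, 0.0224]
ee_rot: [2.203, 2.237, 0.001]
force: [0.4, 2.2, 6.1]
width: 0.436
```

View pics/scene4.png

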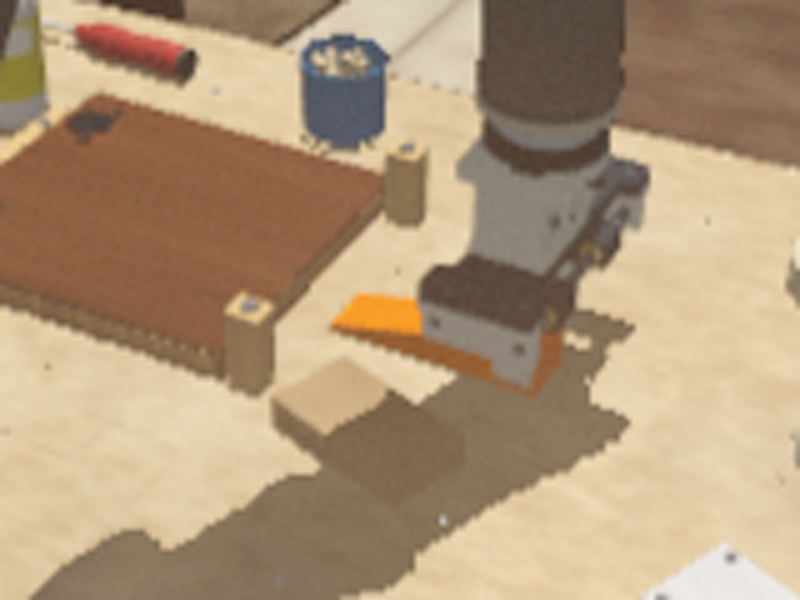

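The panel lies flat and the wedge is fully out, its tip at (340,325). One more tug for room beside the cork block, then release.

```bash

python3 -m handwheel '[{"tx":-0.4,"ty":0,"tz":0,"wx":0,"wy":0,"wz":0,"claw":0.3},{"tx":-0.8,"ty":0,"tz":0,"wx":0,"wy":0,"wz":0,"claw":0.3},{"tx":-1.3,"ty":0,"tz":0,"wx":0,"wy":0,"wz":0,"claw":0.3},{"tx":-1.8,"ty":0,"tz":0,"wx":0,"wy":0,"wz":0,"claw":0.3},{"tx":-2.2,"ty":0,"tz":0,"wx":0,"wy":0,"wz":0,"claw":0.3},{"tx":-2.2,"ty":0,"tz":0,"wx":0,"wy":0,"wz":0,"claw":0.3},{"tx":-2.2,"ty":0,"tz":0,"wx":0,"wy":0,"wz":0,"claw":0.3},{"tx":-2.2,"ty":0,"tz":0,"wx":0,"wy":0,"wz":0,"claw":0.3},{"tx":-2.2,"ty":0,"tz":0,"wx":0,"wy":0,"wz":0,"claw":0.3},{"tx":-2.2,"ty":0,"tz":0,"wx":0,"wy":0,"wz":0,"claw":0.3},{"tx":-2.2,"ty":0,"tz":0,"wx":0,"wy":0,"wz":0,"claw":0.3}]' 40
python3 -m handwheel '[{"tx":0,"ty":0,"tz":0,"wx":0,"wy":0,"wz":0,"claw":0.6},{"tx":0,"ty":0,"tz":0,"wx":0,"wy":0,"wz":0,"claw":0.6},{"tx":0,"ty":0,"tz":0,"wx":0,"wy":0,"wz":0,"claw":0.6},{"tx":0,"ty":0,"tz":0,"wx":0,"wy":0,"wz":0,"claw":0.6},{"tx":0,"ty":0,"tz":0,"wx":0,"wy":0,"wz":0,"claw":0.6},{"tx":0,"ty":0,"tz":0,"wx":0,"wy":0,"wz":0,"claw":0.6},{"tx":0,"ty":0,"tz":-2,"wx":0,"wy":0,"wz":0,"claw":0.6},{"tx":0,"ty":0,"tz":-5,"wx":0,"wy":0,"wz":0,"claw":0.6},{"tx":0,"ty":0,"tz":-8,"wx":0,"wy":0,"wz":0,"claw":0.6},{"tx":0,"ty":0,"tz":-10,"wx":0,"wy":0,"wz":0,"claw":0.6},{"tx":0,"ty":0,"tz":-10,"wx":0,"wy":0,"wz":0,"claw":0.6},{"tx":0,"ty":0,"tz":-10,"wx":0,"wy":0,"wz":0,"claw":0.6}]' 40
python3 - <<'E'
from h import *
im,d=vision.get_image('scene');P=cloud('scene',d)
cv2.imwrite('pics/scene5.png',cv2.resize(im[160:330,250:450],(800,680)[0:2],interpolation=2)[:600])
for r in nets.cut_out('wedge','scene')[:2]:
    m=r['region']&(d>0); p=P[m]; p=p[(p[:,2]>.003)&(p[:,2]<.04)]; print(r['score'],r['uv'],len(p),rect(p[:,:2]))
    if len(p)>20:
        print(cv2.boxPoints(cv2.minAreaRect((p[:,:2]*1000).astype(np.float32))).round(0).tolist())
        for y in np.arange(-.16,.05,.02):
            q=p[(p[:,1]>=y)&(p[:,1]<y+.02)]
            if len(q)>3: print(y.round(3),q[:,0].min().round(4),q[:,0].max().round(4),q[:,2].max().round(4))
    break
for r in nets.cut_out('panel','scene')[:1]:
    p=P[r['region']&(d>0)];p=p[(p[:,2]>.012)&(p[:,2]<.04)];A=np.c_[p[:,:2],np.ones(len(p))];print('panel plane',np.linalg.lstsq(A,p[:,2],rcond=None)[0].round(4))
print(sensors.observe()['clock'])
E
```

```text
clock: 11.57
position: [0.5602, -0.1146, 0.0224]
ee_rot: [2.203, 2.237, 0.001]
force: [0.4, 1.2, 6.6]
width: 0.433
clock: 12.57
position: [0.5602, -0.1137, 0.1228]
ee_rot: [2.202, 2.238, 0.003]
force: [0.1, -0.0, -0.2]
width: 0.598
0.8 [351.4, 228.1] 506 (558.9, -60.1, 44.0, 145.6, 0.9)
[[536.0, 12.0], [538.0, -133.0], [582.0, -133.0], [580.0, 13.0]]
-0.14 0.5394 0.5747 0.0347
-0.12 0.5379 0.5804 0.0333
-0.1 0.5375 0.5813 0.0329
-0.08 0.5381 0.5792 0.0304
-0.06 0.5389 0.5797 0.0253
-0.04 0.5365 0.5798 0.0205
-0.02 0.536 0.5785 0.0147
-0.0 0.5369 0.577 0.0109
panel plane [0.0056 0.0021 0.0182]
12.7167
```

View pics/scene5.png

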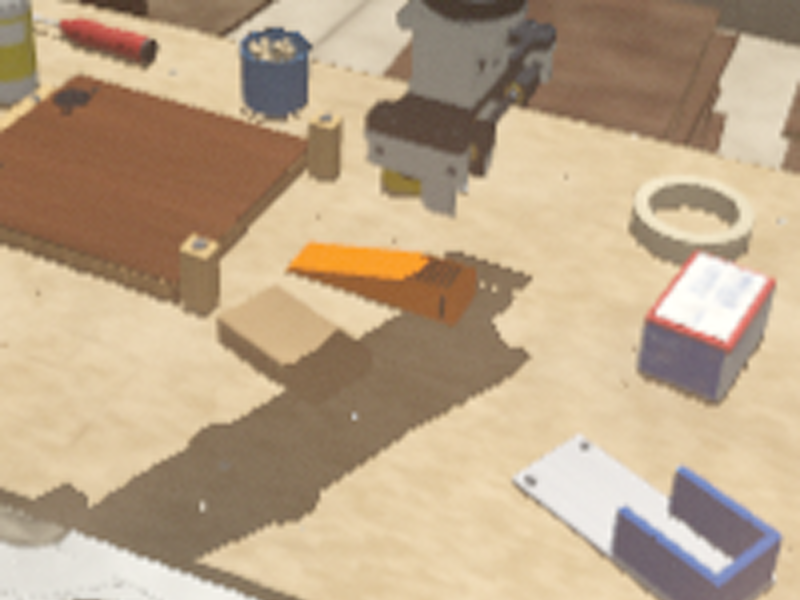

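Panel flat; the wedge lies alone, tip at (300,265), thick end at (460,300). Regrasp at wedge y ≈ +30 mm (world y ≈ -0.024).

```bash

python3 -m handwheel '[{"tx":3,"ty":0,"tz":0,"wx":0,"wy":0,"wz":0,"claw":0.6},{"tx":6,"ty":0,"tz":0,"wx":0,"wy":0,"wz":0,"claw":0.6},{"tx":8.5,"ty":-0.1,"tz":0,"wx":0,"wy":0,"wz":0,"claw":0.6},{"tx":9,"ty":-0.1,"tz":1,"wx":0,"wy":0,"wz":0,"claw":0.6},{"tx":9,"ty":-0.1,"tz":4,"wx":0,"wy":0,"wz":0,"claw":0.6},{"tx":9,"ty":-0.1,"tz":7,"wx":0,"wy":0,"wz":0,"claw":0.6},{"tx":9,"ty":-0.1,"tz":9.5,"wx":0,"wy":0,"wz":0,"claw":0.6},{"tx":9,"ty":-0.1,"tz":10.4,"wx":0,"wy":0,"wz":0,"claw":0.6},{"tx":9,"ty":-0.1,"tz":10.4,"wx":0,"wy":0,"wz":0,"claw":0.6},{"tx":9,"ty":-0.1,"tz":10.4,"wx":0,"wy":0,"wz":0,"claw":0.6}]' 40
python3 -c "
from h import *
im,d=vision.get_image('scene');cv2.imwrite('pics/scene6.png',cv2.resize(im[160:280,250:410],(800,600),interpolation=2))"
```

```text
clock: 13.55
position: [0.5563, -0.0244, 0.0169]
ee_rot: [-2.203, -2.238, 0.003]
force: [0.8, -0.0, -0.5]
width: 0.602
```

View pics/scene6.png

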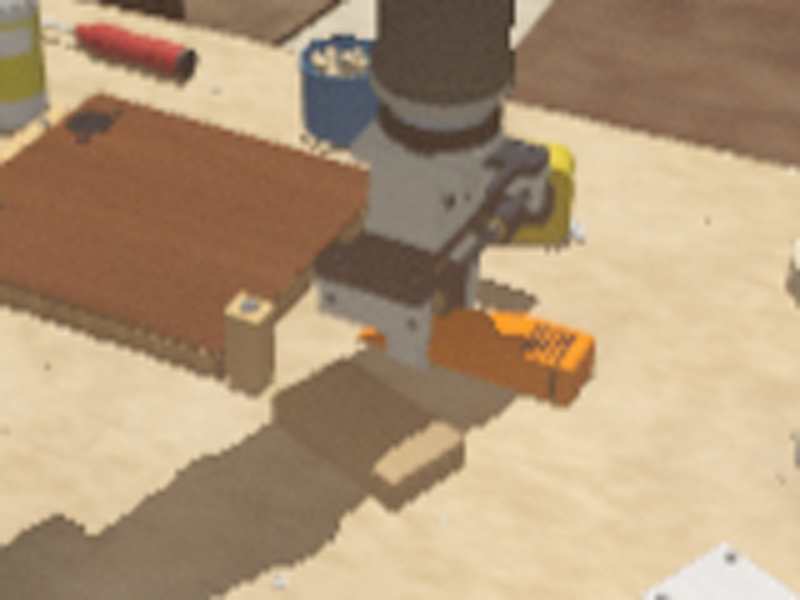

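Fingers straddle the thin half at (410,340). Close and lift.

```bash

python3 -m handwheel '[{"tx":0,"ty":0.2,"tz":0,"wx":0,"wy":0,"wz":0,"claw":0.5},{"tx":0,"ty":0.2,"tz":0,"wx":0,"wy":0,"wz":0,"claw":0.4},{"tx":0,"ty":0.2,"tz":0,"wx":0,"wy":0,"wz":0,"claw":0.3},{"tx":0,"ty":0.2,"tz":0,"wx":0,"wy":0,"wz":0,"claw":0.3},{"tx":0,"ty":0.2,"tz":0,"wx":0,"wy":0,"wz":0,"claw":0.3},{"tx":0,"ty":0.2,"tz":0,"wx":0,"wy":0,"wz":0,"claw":0.3},{"tx":0,"ty":0.2,"tz":-1,"wx":0,"wy":0,"wz":0,"claw":0.3},{"tx":0,"ty":0.2,"tz":-3,"wx":0,"wy":0,"wz":0,"claw":0.3},{"tx":0,"ty":0.2,"tz":-5.5,"wx":0,"wy":0,"wz":0,"claw":0.3},{"tx":0,"ty":0.2,"tz":-8,"wx":0,"wy":0,"wz":0,"claw":0.3},{"tx":0,"ty":0.2,"tz":-8,"wx":0,"wy":0,"wz":0,"claw":0.3},{"tx":0,"ty":0.2,"tz":-8,"wx":0,"wy":0,"wz":0,"claw":0.3}]' 40
python3 - <<'E'
from h import *
print(R.from_rotvec(sensors.observe()['ee_rot']).as_matrix().round(3).tolist())
im,d=vision.get_image('scene');P=cloud('scene',d)
cv2.imwrite('pics/scene7.png',cv2.resize(im[140:260,270:430],(800,600),interpolation=2))
for r in nets.cut_out('wedge','scene')[:1]:
    p=P[r['region']&(d>0)];p=p[(p[:,2]>.05)&(p[:,2]<.13)]; print(r['score'],len(p),rect(p[:,:2]),np.percentile(p,[2,98],axis=0).round(3))
E
```

```text
clock: 14.6
position: [0.5598, -0.0235, 0.0994]
ee_rot: [2.202, 2.238, 0.004]
force: [0.3, 0.6, -2.0]
width: 0.434
[[-0.016, 1.0, 0.003], [1.0, 0.016, 0.001], [0.001, 0.003, -1.0]]
0.95 437 (561.4, -61.2, 46.1, 143.2, 1.1) [[ 0.54  -0.132  0.084]
 [ 0.579  0.001  0.113]]
```

View pics/scene7.png

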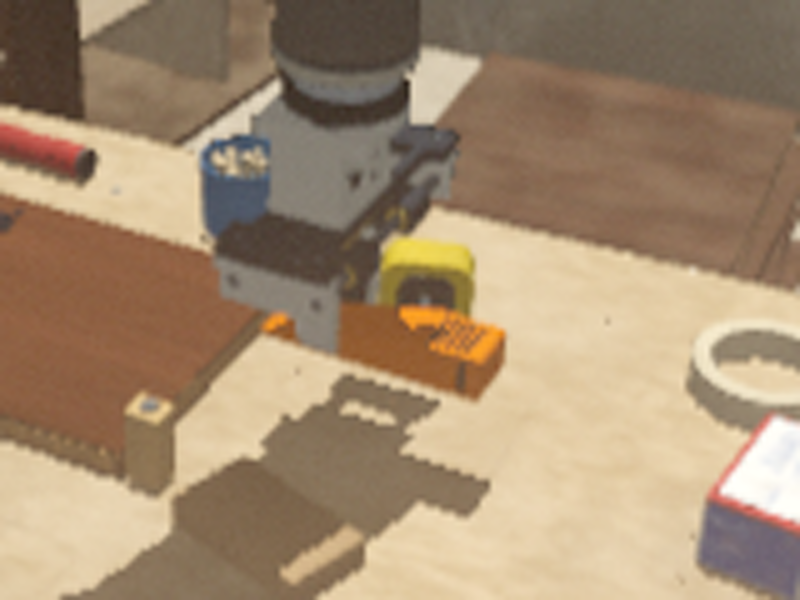

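```bash
cat > hold.py <<'E'
from h import *
from scipy.optimize import minimize
def sd(q,x0,x1,y0,y1):
    dx=np.maximum(x0-q[:,0],q[:,0]-x1);dy=np.maximum(y0-q[:,1],q[:,1]-y1)
    return np.hypot(np.maximum(dx,0),np.maximum(dy,0))+np.minimum(np.maximum(dx,dy),0)
def U(q): return np.minimum.reduce([sd(q,-33,-25,-86,-5),sd(q,25,33,-86,-5),sd(q,-33,33,-86,-78)])
def fit(P):
    near=(abs(P[...,0]-.41)<.11)&(abs(P[...,1]+.33)<.13)
    W=P[near&(P[...,2]>.040)&(P[...,2]<.05)][:,:2]*1000
    def cost(v):
        a=np.radians(v[2]);y=np.array([np.cos(a),np.sin(a)]);x=np.array([np.sin(a),-np.cos(a)])
        q=np.c_[(W-v[:2])@x,(W-v[:2])@y]
        return np.minimum((U(q)+4)**2,60).mean()
    best=min((minimize(cost,[407+dx,-322+dy,a],method="Nelder-Mead",options=dict(initial_simplex=None,xatol=.05,fatol=1e-3,maxiter=800)) for a in(66,69,72) for dx in(-5,5) for dy in(-5,5)),key=lambda r:r.fun)
    return len(W),best.x.round(2),round(best.fun,2)
if __name__=="__main__":
    for n in("top","scene"):
        print(n,fit(np.load(n+"P.npy")))
    im,d=vision.get_image("top");P=cloud("top",d);print("top now",fit(P));cv2.imwrite("pics/top8.png",im)
    m=(P[...,2]>.0)
    im,d=vision.get_image("scene");print("scene now",fit(cloud("scene",d)))
E
python3 hold.py; python3 -c "
from h import *
P=np.load('topP.npy')
print('table x range near holder')
"
```

```text
top (149, array([ 407.33, -317.75,   68.01]), np.float64(6.14))
scene (256, array([ 404.9 , -323.55,   67.72]), np.float64(5.82))
top now (147, array([ 406.77, -317.94,   68.57]), np.float64(6.08))
scene now (267, array([ 404.69, -323.51,   68.07]), np.float64(6.9))
table x range near holder
```

View pics/top8.png

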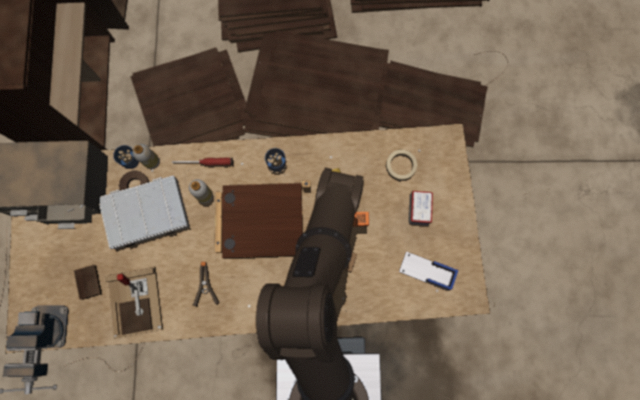

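```bash
python3 - <<'E'
from h import *
goto([.423,-.277,.10],-21.9)
im,d=vision.get_image("top");P=cloud("top",d)
m=(abs(P[...,0]-.56)<.04)&(P[...,1]<-.07)&(P[...,1]>-.16)&(P[...,2]>.085)&(P[...,2]<.125);q=P[m]
print("in hand top",len(q),np.percentile(q,[2,50,98],axis=0).round(4))
E
```

```text
turn 0 [-1.100e-01  2.000e-02  2.283e+01] joint7 0.27
turn 180 [-3.0000e-02 -1.6000e-01 -1.5717e+02] joint7 0.27
at [ 0.5581 -0.0235  0.0968] shift cm [-25.12 -13.92  -0.29]
in hand top 208 [[ 0.541  -0.1267  0.0948]
 [ 0.558  -0.1052  0.1075]
 [ 0.58   -0.0805  0.1153]]
```

```bash

python3 -m handwheel '[{"tx":-2,"ty":-1.1,"tz":-0.5,"wx":0,"wy":0,"wz":2,"claw":0.3},{"tx":-5,"ty":-2.8,"tz":-1,"wx":0,"wy":0,"wz":4,"claw":0.3},{"tx":-8,"ty":-4.4,"tz":-1,"wx":0,"wy":0,"wz":7,"claw":0.3},{"tx":-11,"ty":-6.1,"tz":-1,"wx":0,"wy":0,"wz":10,"claw":0.3},{"tx":-14,"ty":-7.8,"tz":-1,"wx":0,"wy":0,"wz":13,"claw":0.3},{"tx":-17,"ty":-9.4,"tz":-1,"wx":0,"wy":0,"wz":16,"claw":0.3},{"tx":-20,"ty":-11.1,"tz":-1,"wx":0,"wy":0,"wz":19,"claw":0.3},{"tx":-23,"ty":-12.8,"tz":-1,"wx":0,"wy":0,"wz":21.5,"claw":0.3},{"tx":-24.6,"ty":-13.7,"tz":-1,"wx":0,"wy":0,"wz":22.8,"claw":0.3},{"tx":-25.1,"ty":-13.9,"tz":-1,"wx":0,"wy":0,"wz":22.8,"claw":0.3},{"tx":-25.1,"ty":-13.9,"tz":-1,"wx":0,"wy":0,"wz":22.8,"claw":0.3},{"tx":-25.1,"ty":-13.9,"tz":-1,"wx":0,"wy":0,"wz":22.8,"claw":0.3}]' 40
python3 - <<'E'
from h import *
goto([.423,-.277,.10],-21.9)
im,d=vision.get_image('scene');P=cloud('scene',d)
cv2.imwrite('pics/scene9.png',cv2.resize(im[210:330,340:500],(800,600),interpolation=2))
im,d=vision.get_image('top')
cv2.imwrite('pics/top9.png',cv2.resize(im[220:310,370:490],(800,600),interpolation=2))
E
```

```text
clock: 15.85
position: [0.4242, -0.2762, 0.1073]
ee_rot: [-2.601, -1.76, -0.0]
force: [-0.0, -1.0, -1.4]
width: 0.429
turn 0 [-0.05 -0.03  0.05] joint7 0.46
turn 180 [ 5.0000e-02 -8.0000e-02 -1.7995e+02] joint7 0.46
at [ 0.4242 -0.2762  0.1073] shift cm [-0.12 -0.08  0.73]
```

View pics/scene9.png

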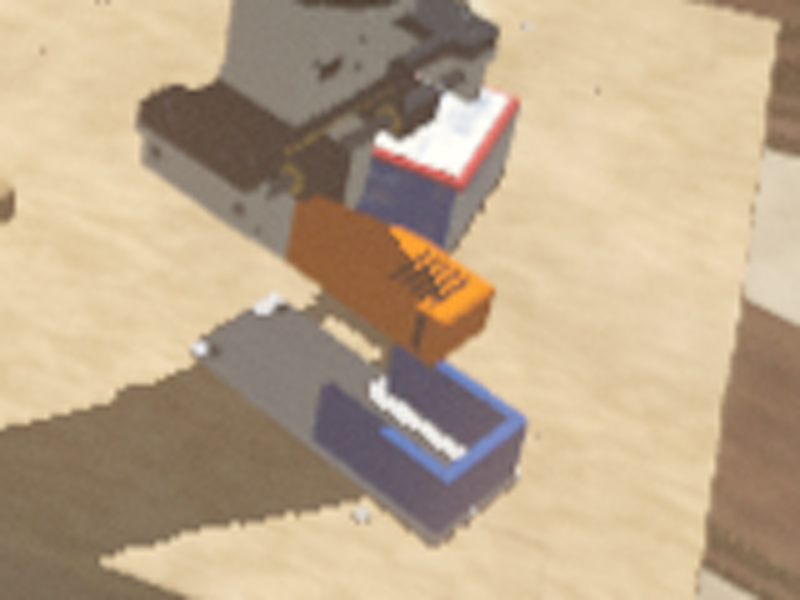

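View pics/top9.png

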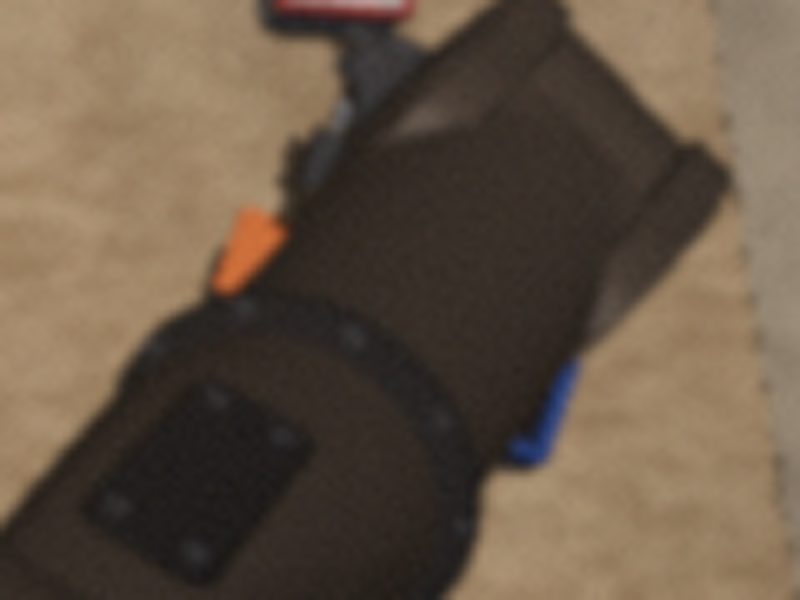

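```bash
cat > wh.py <<'E'
from h import *
im,d=vision.get_image('scene');P=cloud('scene',d)
r=nets.cut_out('wedge','scene')[0];p=P[r['region']&(d>0)]
a=np.radians(68.1);y=np.array([np.cos(a),np.sin(a)]);x=np.array([np.sin(a),-np.cos(a)])
w=p[:,:2]-[.4048,-.3235];q=np.c_[w@x,w@y,p[:,2]]*1000
print(r['score'],len(q),np.percentile(q,[2,98],axis=0).round(1).tolist())
for y0 in range(-90,90,15):
    s=q[(q[:,1]>=y0)&(q[:,1]<y0+15)]
    if len(s)>5: print(y0,s[:,0].min().round(1),s[:,0].max().round(1),"z",s[:,2].min().round(1),s[:,2].max().round(1))
E
python3 wh.py
```

```text
0.85 769 [[-18.4, -55.3, 43.1], [27.0, 49.5, 121.5]]
-60 -18.7 23.8 z 89.3 122.5
-45 -19.7 31.1 z 45.7 121.8
-30 -20.1 27.3 z 41.1 122.1
-15 -18.4 119.6 z 0.6 122.5
0 -19.1 135.9 z 1.9 119.0
15 -20.6 65.8 z -0.6 115.3
30 -18.2 64.8 z 0.1 111.1
45 -5.2 64.9 z -0.9 108.5
```

Scene points put the wedge on the holder's centre line (x −19…+22 mm), with its thick end at y ≈ −58, as planned. Lower it.

```bash

python3 -m handwheel '[{"tx":0,"ty":0,"tz":1.5,"wx":0,"wy":0,"wz":0,"claw":0.3},{"tx":0,"ty":0,"tz":3,"wx":0,"wy":0,"wz":0,"claw":0.3},{"tx":0,"ty":0,"tz":4.5,"wx":0,"wy":0,"wz":0,"claw":0.3},{"tx":0,"ty":0,"tz":6,"wx":0,"wy":0,"wz":0,"claw":0.3},{"tx":0,"ty":0,"tz":7,"wx":0,"wy":0,"wz":0,"claw":0.3},{"tx":0,"ty":0,"tz":7.7,"wx":0,"wy":0,"wz":0,"claw":0.3},{"tx":0,"ty":0,"tz":8.1,"wx":0,"wy":0,"wz":0,"claw":0.3},{"tx":0,"ty":0,"tz":8.1,"wx":0,"wy":0,"wz":0,"claw":0.3},{"tx":0,"ty":0,"tz":8.1,"wx":0,"wy":0,"wz":0,"claw":0.3}]' 40
python3 - <<'E'
from h import *
im,d=vision.get_image('scene')
cv2.imwrite('pics/scene10.png',cv2.resize(im[210:330,340:500],(800,600),interpolation=2))
E
```

```text
clock: 16.8
position: [0.4243, -0.2769, 0.027]
ee_rot: [2.602, 1.76, 0.0]
force: [-0.7, -0.8, -0.9]
width: 0.426
```

View pics/scene10.png

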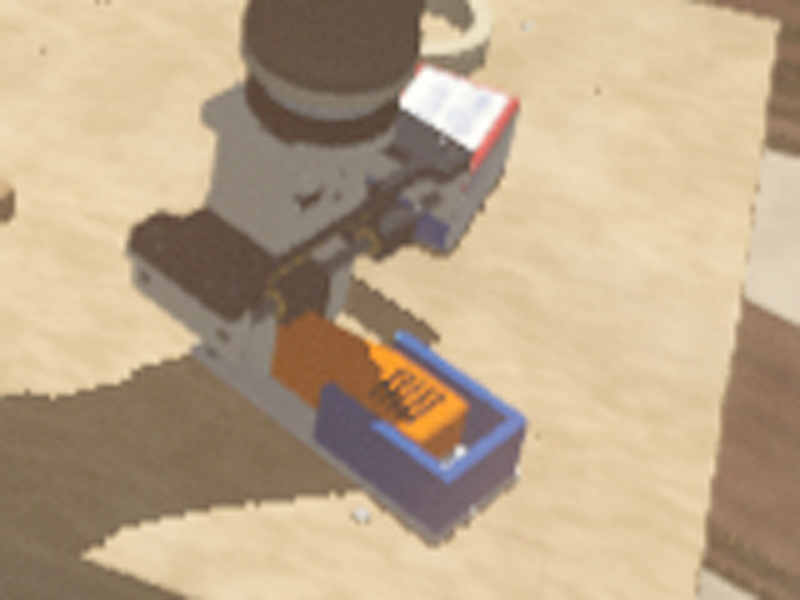

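The wedge sits centred between the walls (385,400), with a gap to the back wall at (455,440). Set it down and slide it back.

```bash

python3 -m handwheel '[{"tx":0,"ty":0,"tz":0.25,"wx":0,"wy":0,"wz":0,"claw":0.3},{"tx":-0.3,"ty":0,"tz":0.3,"wx":0,"wy":0,"wz":0,"claw":0.3},{"tx":-0.6,"ty":0,"tz":0.3,"wx":0,"wy":0,"wz":0,"claw":0.3},{"tx":-0.9,"ty":0,"tz":0.3,"wx":0,"wy":0,"wz":0,"claw":0.3},{"tx":-1.2,"ty":0,"tz":0.3,"wx":0,"wy":0,"wz":0,"claw":0.3},{"tx":-1.4,"ty":0,"tz":0.3,"wx":0,"wy":0,"wz":0,"claw":0.3},{"tx":-1.4,"ty":0,"tz":0.3,"wx":0,"wy":0,"wz":0,"claw":0.3},{"tx":-1.4,"ty":0,"tz":0.3,"wx":0,"wy":0,"wz":0,"claw":0.3}]' 40
```

```text
clock: 17.52
position: [0.4188, -0.2906, 0.024]
ee_rot: [2.602, 1.758, -0.0]
force: [-2.1, -0.1, 5.0]
width: 0.43
```

```bash

python3 -m handwheel '[{"tx":-0.15,"ty":0,"tz":0,"wx":0,"wy":0,"wz":0,"claw":0.3},{"tx":-0.3,"ty":0,"tz":0,"wx":0,"wy":0,"wz":0,"claw":0.3},{"tx":-0.3,"ty":0,"tz":0,"wx":0,"wy":0,"wz":0,"claw":0.3},{"tx":-0.3,"ty":0,"tz":0,"wx":0,"wy":0,"wz":0,"claw":0.3}]' 40
```

```text
clock: 17.85
position: [0.4183, -0.2921, 0.024]
ee_rot: [-2.602, -1.76, -0.002]
force: [2.2, 4.2, 6.7]
width: 0.431
```

```bash

python3 -m handwheel '[{"tx":-0.15,"ty":0,"tz":0,"wx":0,"wy":0,"wz":0,"claw":0.3},{"tx":-0.3,"ty":0,"tz":0,"wx":0,"wy":0,"wz":0,"claw":0.3},{"tx":-0.3,"ty":0,"tz":0,"wx":0,"wy":0,"wz":0,"claw":0.3},{"tx":-0.3,"ty":0,"tz":0,"wx":0,"wy":0,"wz":0,"claw":0.3}]' 40
python3 - <<'E'
from h import *
im,d=vision.get_image('scene')
cv2.imwrite('pics/scene11.png',cv2.resize(im[210:330,340:500],(800,600),interpolation=2))
E
```

```text
clock: 18.18
position: [0.4173, -0.2949, 0.024]
ee_rot: [-2.602, -1.76, -0.002]
force: [1.4, 3.8, 6.0]
width: 0.432
```

View pics/scene11.png

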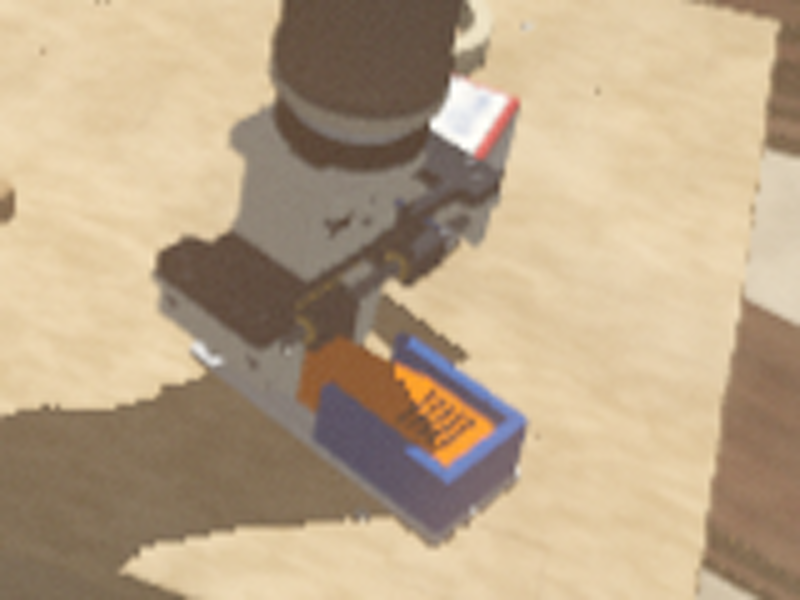

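```bash

python3 -m handwheel '[{"tx":-0.15,"ty":0,"tz":0,"wx":0,"wy":0,"wz":0,"claw":0.3},{"tx":-0.3,"ty":0,"tz":0,"wx":0,"wy":0,"wz":0,"claw":0.3},{"tx":-0.3,"ty":0,"tz":0,"wx":0,"wy":0,"wz":0,"claw":0.3},{"tx":-0.3,"ty":0,"tz":0,"wx":0,"wy":0,"wz":0,"claw":0.3}]' 40
```

```text
clock: 18.57
position: [0.4169, -0.2957, 0.024]
ee_rot: [-2.599, -1.761, -0.005]
force: [3.6, 9.8, 10.0]
width: 0.432
```

Force rose to 10 N with almost no motion, so it is home against the back wall. Release and lift.

```bash

python3 -m handwheel '[{"tx":0,"ty":0,"tz":0,"wx":0,"wy":0,"wz":0,"claw":0.6},{"tx":0,"ty":0,"tz":0,"wx":0,"wy":0,"wz":0,"claw":0.6},{"tx":0,"ty":0,"tz":0,"wx":0,"wy":0,"wz":0,"claw":0.6},{"tx":0,"ty":0,"tz":0,"wx":0,"wy":0,"wz":0,"claw":0.6},{"tx":0,"ty":0,"tz":0,"wx":0,"wy":0,"wz":0,"claw":0.6},{"tx":0,"ty":0,"tz":-1,"wx":0,"wy":0,"wz":0,"claw":0.6},{"tx":0,"ty":0,"tz":-4,"wx":0,"wy":0,"wz":0,"claw":0.6},{"tx":0,"ty":0,"tz":-7,"wx":0,"wy":0,"wz":0,"claw":0.6},{"tx":0,"ty":0,"tz":-11,"wx":0,"wy":0,"wz":0,"claw":0.6},{"tx":0,"ty":0,"tz":-15,"wx":0,"wy":0,"wz":0,"claw":0.6},{"tx":0,"ty":0,"tz":-19,"wx":0,"wy":0,"wz":0,"claw":0.6},{"tx":0,"ty":0,"tz":-19,"wx":0,"wy":0,"wz":0,"claw":0.6}]'
python3 -m handwheel '[{"tx":3,"ty":0,"tz":0,"wx":0,"wy":0,"wz":0,"claw":0.6},{"tx":7,"ty":0,"tz":0,"wx":0,"wy":0,"wz":0,"claw":0.6},{"tx":11,"ty":0,"tz":0,"wx":0,"wy":0,"wz":0,"claw":0.6},{"tx":15,"ty":0,"tz":0,"wx":0,"wy":0,"wz":0,"claw":0.6},{"tx":18,"ty":0,"tz":0,"wx":0,"wy":0,"wz":0,"claw":0.6},{"tx":20,"ty":0,"tz":0,"wx":0,"wy":0,"wz":0,"claw":0.6},{"tx":20,"ty":0,"tz":0,"wx":0,"wy":0,"wz":0,"claw":0.6},{"tx":20,"ty":0,"tz":0,"wx":0,"wy":0,"wz":0,"claw":0.6}]'
python3 wh.py; python3 - <<'E'
from h import *
im,d=vision.get_image('scene')
cv2.imwrite('pics/scene12.png',cv2.resize(im[150:330,220:460],(800,600),interpolation=2))
im,d=vision.get_image('top');cv2.imwrite('pics/top12.png',cv2.resize(im[220:310,370:490],(800,600),interpolation=2))
E
```

```text
clock: 19.57
position: [0.4178, -0.3011, 0.2212]
ee_rot: [2.596, 1.752, 0.008]
force: [0.9, -1.4, -0.3]
width: 0.6
clock: 20.23
position: [0.4901, -0.1117, 0.2141]
ee_rot: [2.6, 1.763, -0.0]
force: [0.4, -0.4, 0.6]
width: 0.597
0.73 501 [[-57.3, 735.2, -1.0], [58.9, 949.2, 143.7]]
```

View pics/scene12.png

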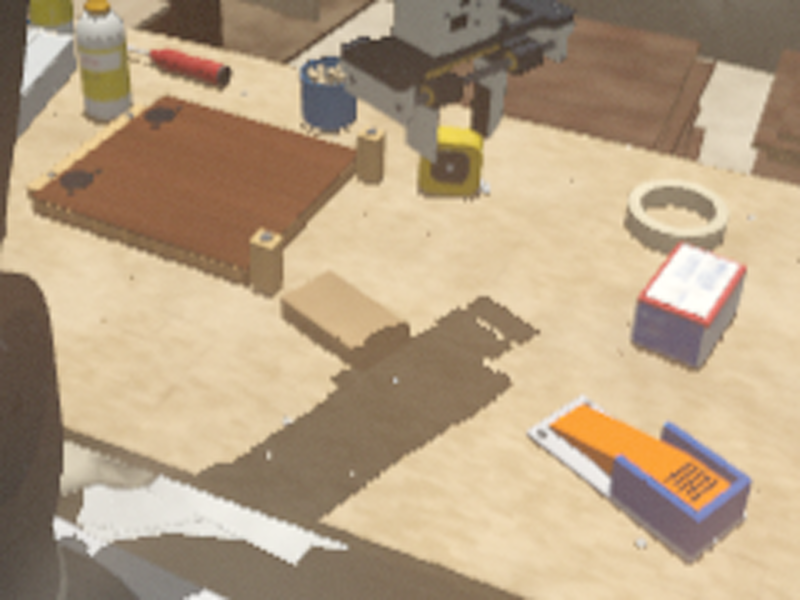

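View pics/top12.png

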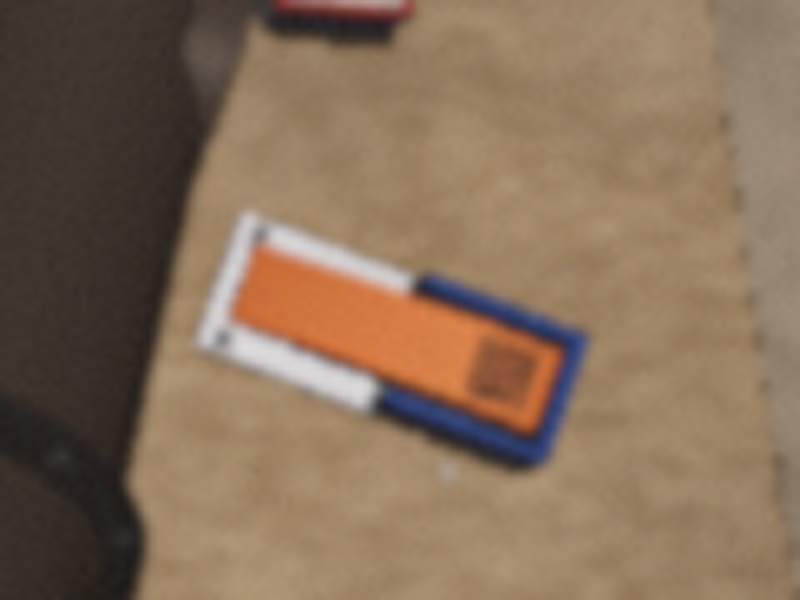

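The top view shows the wedge home against the back wall at (560,380), centred and flat. The last network hit on the wedge was spurious, so I'll check by colour and depth instead.

```bash
python3 - <<'E'
from h import *
for n,h0 in(('top',[.407,-.3178]),('scene',[.4048,-.3235])):
    im,d=vision.get_image(n);P=cloud(n,d);hsv=cv2.cvtColor(im,cv2.COLOR_BGR2HSV)
    m=(abs(P[...,0]-.41)<.12)&(abs(P[...,1]+.33)<.13)&(hsv[...,0]<18)&(hsv[...,1]>170)&(d>0)
    p=P[m];a=np.radians(68.1);w=p[:,:2]-h0;q=np.c_[w@[np.sin(a),-np.cos(a)],w@[np.cos(a),np.sin(a)],p[:,2]]*1000
    print(n,len(q),np.percentile(q,[2,98],axis=0).round(1).tolist())
    for lo,hi in((-75,-40),(-20,0),(20,40),(50,68)):
        s=q[(q[:,1]>lo)&(q[:,1]<hi)&(abs(q[:,0])<14)]; print((lo,hi),s[:,1].mean().round(1),np.median(s[:,2]).round(1))
    if n=='scene':
        r=nets.cut_out('panel',n)[0];p=P[r['region']&(d>0)];p=p[(p[:,2]>.015)&(p[:,2]<.03)];A=np.c_[p[:,:2],np.ones(len(p))];print('panel',r['score'],np.linalg.lstsq(A,p[:,2],rcond=None)[0].round(4),rect(p[:,:2]))
E
```

```text
top 344 [[-17.1, -76.1, 9.3], [18.3, 64.2, 39.6]]
(-75, -40) -71.0 36.6
(-20, 0) -7.9 30.0
(20, 40) 30.5 21.4
(50, 68) 58.5 13.9
scene 425 [[-14.8, -69.8, 12.3], [23.2, 68.3, 38.4]]
(-75, -40) -58.9 36.7
(-20, 0) -10.3 31.7
(20, 40) 29.5 22.1
(50, 68) 58.6 15.2
panel 0.86 [0.0034 0.0007 0.0199] (573.0, 206.7, 245.4, 276.4, 1.1)
```

```bash
python3 -c "
from h import *
print(sensors.observe()['clock']);print(arm.sign_off())"
```

```text
20.5833
the job is handed in; nothing more can be done
None
```

The job is done and handed in at 20.6 s; `sign_off()` reports no verdict, so the result rests on my own checks.

**What I did:** I drew the wedge out in seven tugs of about 2 cm, with a rest after each. The panel came down flat, and I let go of the wedge on the table. I then took it again by its thinner half, about 31 mm past its middle. I lifted it, set it on the holder plate between the side walls and slid it back. I stopped when the force rose to about 10 N with almost no motion, then let go and moved the arm clear.

**Last checks:**
- **Wedge:** its top measures about 36.6, 30, 21 and 14 mm high along its length, which matches it lying flat on the plate. In the top picture it looks centred and up against the back wall.
- **Panel:** its tilt fits to under 0.004 rad. Its centre, at about (0.573, 0.207), is within a few mm of where it was measured at the start.
- **Bystanders:** they looked undisturbed in the last scene picture; I did not measure them.

**Disagreements:**
- The two cameras differed by about 3 to 6 mm in y. I used a value between them and relied on touch for the final seating.
- The last time I asked the network for the wedge it returned something else, so I checked the wedge by colour and depth instead.
- My first three move calls were refused, two because I had left out some of the row keys and one because it was not valid JSON. Nothing moved.

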